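# Unlock the gauge locker by its combination dial

### The arm

A 6-joint arm with a two-finger parallel gripper is mounted at the origin on a cart in front of the work surface, level with it; the furniture and walls round the work are solid. World frame = base frame: x ahead of the robot, y to its left, z up, the work surface at z = 0. Lengths are in mm, angles in rad, forces in N, time in s.
With the tool pointing down it reaches from about 275 to 1000 mm from the base axis. Payload 8.4 kg.
Tool frame: the origin (TCP) lies midway between the tips of the shut fingers; the grasp point (between the pads) lies 19 mm behind it; y points along the fingers, z is the direction in which the jaws open and shut, and the axes are right-handed (so a half turn about y gives the same grasp; the last joint's range is limited). The gripper opens to 85 mm and grips with 20 to 120 N. Pads are 22 mm wide; open, the fingers measure 114 mm over their backs; the gripper's body (76 mm by 85 mm) begins 54 mm behind the grasp point. The pads swing forward as they close: fully open they stand 13 mm farther back than shut.
Start: joints at [1.188, 0.353, 1.633, -0, 1.155, -0.002], TCP at [232.288, 580.233, 231.281] pointing down, gripper open.
Joint ranges: [-2.63, 2.63], [-0.92, 2.1], [0.06, 2.66], [-1.3, 4.44], [0, 2.69], [-3.02, 3.02]. Speed limits (rad/s): [2.22, 2.22, 2.79, 3.14, 3.14, 3.14].

### API

Orientations are given as [roll, pitch, yaw] about the fixed x, y, z axes, in that order (R = Rz(yaw) Ry(pitch) Rx(roll)).
In Python, from rig import r gives the robot as it stands. The module is installed in compiled form; this text tells all that it offers.
- The arm moves only by the tool apply_moves, never from a script. Its argument "plan" is text: rows parted by semicolons, each of 7 numbers parted by spaces: the shift along the tool's x, y, z in cm, then the turn, a rotation vector about the tool's x, y, z in degrees, then the closure, from 0 (fully open) to 1 (shut). A call has 1 to 20 rows; each row shifts and turns the pose as measured when the row begins, along the tool's axes as they then stand; what a row does not reach is not made up. A row lasts 1/10 s, in which the tool goes at most 50 mm and 8.59 degrees, less where a joint would pass 70% of its speed; a pose out of reach is approached as far as the arm can. A call is refused whole if a number of a shift passes 5 or a number of a turn 8.59, either way. A call with a gripper value outside its range is refused whole. The fingers move at their own pace and stop on an object; "squeeze" is the grip in N (left out, the last holds). Time passes only in rows, so rows that do not move let the fingers close. It gives the time, the measured TCP pose, the force and the opening at its end, in the units of the state.
- r.sense(): the state, without advancing time (a new reading comes with each control period).
- r.grab_frame(name): name is "scene" or "side" or "wrist"; returns the picture (480x640x3 uint8, blue, green, red); there is no depth.
- r.get_calibration(name): a dict with "vertical_fov" (degrees; the focal length in pixels is half the picture's height over the tangent of half this angle, whatever the lens; pixels are square), "cx", "cy" (the principal point, pixels), "R" (3x3) and "t" (3): a world point X has camera coordinates R X + t; the wrist camera has in their place "hand_eye" (4x4, takes a point from camera to tool coordinates, whose origin is the TCP and whose axes are the tool frame's). Camera axes: x right, y down, z forward; pixel columns grow to the right and rows downward; lengths in mm; the calibration is good to about 2 mm. The wrist camera is an equidistant fisheye: a pixel r from the principal point sees the ray r / f radians off the axis. A picture is of the moment at which its call begins: read the wrist's pose just before it. get_calibration takes no time and is no camera call.
- r.sign_off(): hands the job in, once; it reports no verdict.
The state is a dict: "clock": time; "qpos": joint angles; "qvel": joint speeds; "joint_efforts": joint torques, N m; "eef_pos": TCP position; "tcp_rot": TCP orientation; "contact_force": force on the tool from outside, world axes, zero at the start; "wrist_torque": the same for the moment, N m; "opening": opening from 0.0 (shut) to 1.0 (fully open).
Only numpy, scipy, OpenCV 4.12 (cv2) and the standard library are available. Lean on these libraries where they do the work, as an engineer would, in place of code of your own. Each camera call takes 0.05 s, during which the arm holds its last target. There are 200 camera calls.

### The job

Unlock the low blue and grey locker by its combination: turn the black dial left (anticlockwise seen from above) to the green 40-degree mark and stop there a moment without running past it, then turn it right, back through zero, feeling your way until it has pushed through the lock's stiff draw and comes up against the firm stop - without forcing the dial beyond that - and then slide the red bolt grip all the way open, away from the dial. Leave the things lying round the locker where they are.

Things in the scene. Friction and masses are not known exactly. Their poses are not given: they have to be found in the camera images.
- locker: Low steel locker, 150 (x) x 250 (y) x 70 mm high, fixed to the table, blue body, grey lid. Origin: centre of its underside, on the table; x points away from the robot at yaw 0, z up. The dial axis stands on the lid at (0, 55) mm, the red bolt grip at (0, -60) mm when shut.
- dial_grip (a point): Grip point of the dial, on its axis, 100 mm above the table. The black bar grip is 52 mm long (this point's x axis), 14 mm wide (y), reaches 83 to 113 mm above the table and stands on a disc of 68 mm diameter (top face at 84 mm). Pinch the bar across its width from above, fingertips above 86 mm, and turn. +x is the pointer (white line); at zero it lies along the locker's +x.
- dial (a joint): Angle of the dial, rad: 0 = pointer at the broad white mark (locker's +x), positive = turned left (anticlockwise from above). Starts at 0.05 to 0.25. Turns with about 0.04 N m, and 0.05 N m more once it picks up the number wheel on the way left; stays where it is left. Mechanical range -1.25 to 1.3.
- bezel (a point): Centre of the steel bezel round the dial, 100 mm diameter, its top face 76 mm above the table, with a tick every 10 degrees, longer every 30, a broad white one at zero, a broad green one at 40 degrees left and an orange arc from 6 to 46 degrees right.
- green_mark (a point): The green mark, 42 mm from the dial's axis, at 40 degrees left (joint dial = +0.698). The number wheel inside is only pushed leftward and keeps the farthest left angle that the dial reached, so running past cannot be taken back; the lock accepts 40 degrees plus or minus 6.
- orange_arc (a point): Middle of the orange arc, 48 mm from the axis, 26 degrees right. Turning right, the dial meets the stiff draw at an unknown 3 to 35 degrees right: torque rises to about 0.15 N m and stays so for 7 degrees (0.12 rad), then rises steeply at the firm stop (10 to 42 degrees right), well felt at 0.25 to 0.4 N m. The bolt is free once the draw is home (5 of its 7 degrees at least).
- shear_stop (a joint): Yield of the firm stop inside the lock, rad, 0 as found and as it shall remain: it gives way when the dial is forced against it with more than about 0.6 N m, and does not move before that. Yielding by more than 0.04 rad spoils the lock.
- bolt_grip (a point): Grip point of the bolt, in the middle of the upright red grip, 98 mm above the table; the grip is 24 mm (along the locker's x) x 14 mm (along the locker's y) and spans 72 to 112 mm above the table. Its steel bar and the two bridges that guide it reach 82 mm above the table, so keep fingertips above 84 mm.
- bolt (a joint): Travel of the bolt, m: 0 = shut, 0.025 = fully open, at its end stop, having slid along the locker's -y (away from the dial). Friction about 2.5 N; stays where it is left. While locked it moves only about 3 mm.
- hex_key_mid (a point): Bystander: middle of a black hex key, 98 x 33 x 7 mm, lying beside the locker.
- gauge_block_mid (a point): Bystander: middle of a grey gauge block, 22 x 56 x 12 mm, beside the locker.
- clip_7_mid (a point): Bystander: middle of a black moulded clip, 47 x 74 x 31 mm, beside the locker.
- bolt_1_mid (a point): Bystander: middle of a small steel hexagon bolt, 36 mm high, standing on its head beside the locker.

How it is judged (in metres and radians):
On the way, in this order (a step that is already met when the one before it is completed fails the run):
1. the dial stands at 40 degrees left, within 6.3 degrees (value of joint dial between 0.588 and 0.808 rad), for 0.2 s.
2. the dial has been turned right, past zero, by at least 7 degrees, the bolt still shut (value of joint dial below -0.12 rad and value of joint bolt below 0.006 m), for 0.1 s.
At the end, for the whole second after the job is handed in: The bolt is at rest, open by at least 22 of its 25 mm, with the dial left on the right of zero (at least 7 degrees right) (value of joint bolt above 0.022 m and value of joint dial below -0.12 rad and velocity of joint bolt below 0.01 m/s); the robot touches nothing.
It fails at once if the dial was forced: its stop gave way by more than 0.04 rad (value of joint shear_stop above 0.04 rad).
It fails at once if a bystander was shifted by more than 30 mm (distance of any of hex_key_mid, gauge_block_mid, clip_7_mid, bolt_1_mid from where it was at the start of the episode above 0.03 m).
It also fails if it takes over 64 s, if anything falls off the work surface, if the arm or the gripper's body presses on something with over 40 N, if the wrist force passes 120 N, or if a joint passes its speed limit or range.

## Working session

There is one attempt and no reset: what is moved stays moved. The work goes in short steps, Python scripts to look and compute and a tool call to move; the robot and the scene stay as the last step left them, time stands still between calls to the robot, and variables do not carry over. Pictures are saved under pics/ and viewed, about 8 in all and at most 12, crops included, and the job is handed in when it is done.

Besides the shell and the picture viewer there is one more tool, called as name(argument=value, ...) on one line, values as JSON. apply_moves: Moves the arm, as the interface text tells. Its arguments: {"type":"object","properties":{"plan":{"type":"string"},"squeeze":{"type":"number"}},"required":["plan"]}

```bash
mkdir -p pics
python3 - <<'E'
from rig import r
import cv2,numpy as np
s=r.sense();print({k:np.round(v,3) for k,v in s.items()})
for n in("scene","side","wrist"):
    im=r.grab_frame(n);cv2.imwrite(f"pics/{n}0.png",im)
    c=r.get_calibration(n);print(n,{k:np.round(v,3).tolist() for k,v in c.items()})
a=cv2.imread("pics/scene0.png")
E
```

```text
{'clock': np.float64(0.0), 'qpos': array([ 1.188,  0.354,  1.634,  0.   ,  1.155, -0.002]), 'qvel': array([-0.001,  0.001,  0.   ,  0.   ,  0.001, -0.001]), 'joint_efforts': array([-1.0000e-03, -6.0527e+01, -3.4205e+01, -0.0000e+00,  1.0000e-02,
       -0.0000e+00]), 'eef_pos': array([232.111, 579.774, 230.589]), 'tcp_rot': array([-1.572,  0.   , -0.381]), 'contact_force': array([-1.2  , -0.971,  0.06 ]), 'wrist_torque': array([0.028, 0.014, 0.023]), 'opening': np.float64(1.002)}
scene {'vertical_fov': 57.616, 'cx': 323.385, 'cy': 238.153, 'R': [[0.556, -0.831, 0.015], [-0.453, -0.318, -0.833], [0.697, 0.456, -0.553]], 't': [-212.61, 321.472, 538.464]}
side {'vertical_fov': 53.182, 'cx': 317.421, 'cy': 235.812, 'R': [[-1.0, -0.015, -0.011], [0.0, 0.57, -0.822], [0.018, -0.822, -0.57]], 't': [481.723, 30.087, 973.956]}
wrist {'vertical_fov': 65.706, 'cx': 320.435, 'cy': 237.821, 'hand_eye': [[-0.001, 0.948, 0.319, -81.51], [0.0, -0.319, 0.948, -142.526], [1.0, 0.001, -0.0, 0.57], [0.0, 0.0, 0.0, 1.0]]}
```

View pics/scene0.png

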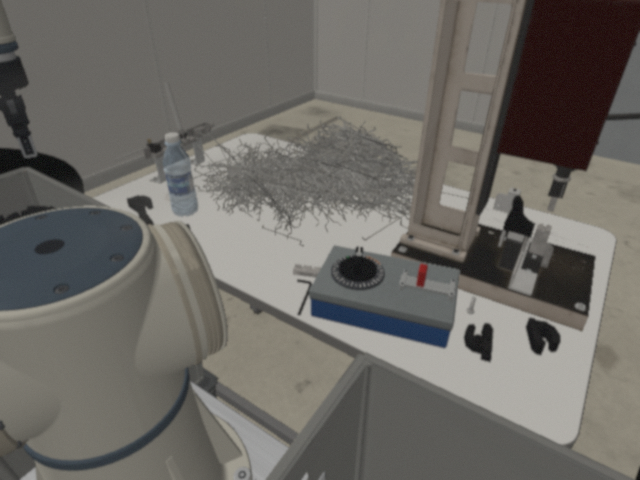

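View pics/wrist0.png

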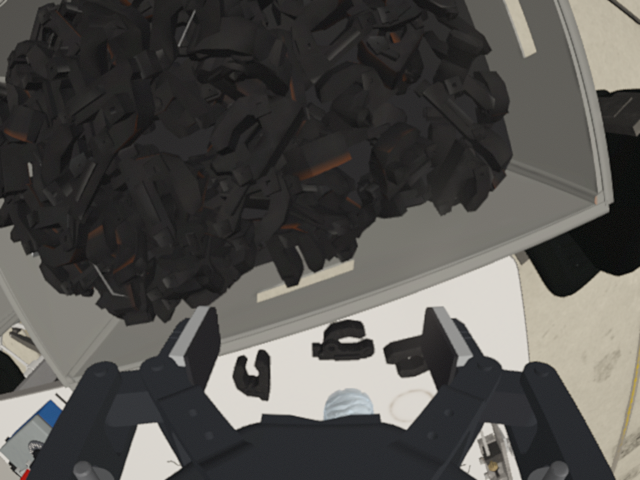

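View pics/side0.png

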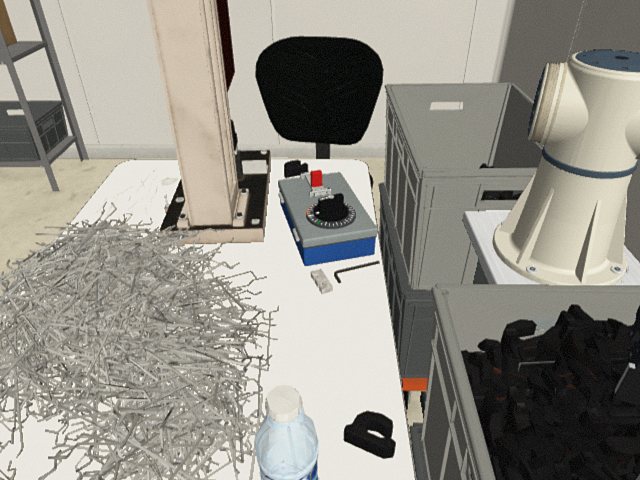

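The scene shows the locker with the dial near (358,270), red grip (422,274) and the press behind it. In the side view the dial is near (331,209) and the grip near (316,180). I'll enlarge both.

Run:
```python
import cv2,numpy as np
a=cv2.imread("pics/scene0.png")[235:345,300:480];b=cv2.imread("pics/side0.png")[160:270,265:395]
A=cv2.resize(a,None,fx=4.4,fy=4.4,interpolation=3)[:, :];
a=cv2.resize(a,None,fx=2.6,fy=2.6,interpolation=3);b=cv2.resize(b,None,fx=2.6,fy=2.6,interpolation=3)
cv2.imwrite("pics/c1.png",np.hstack([a,b]))
```

```text
(no output)
```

View pics/c1.png

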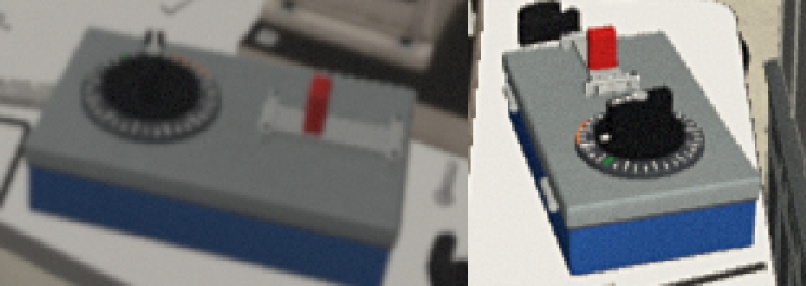

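```bash
cat > h.py <<'E'
from rig import r
import cv2,numpy as np
from scipy.spatial.transform import Rotation as Ro
def cam(n):
    c=r.get_calibration(n);f=240/np.tan(np.radians(c["vertical_fov"])/2);R=np.array(c["R"]);t=np.array(c["t"])
    return np.array([[f,0,c["cx"]],[0,f,c["cy"]],[0,0,1]]),R,t
def ray(n,p):
    K,R,t=cam(n);d=R.T@np.linalg.inv(K)@[p[0],p[1],1];return -R.T@t,d/np.linalg.norm(d)
def tri(rays):
    A=sum(np.eye(3)-np.outer(d,d) for o,d in rays);b=sum((np.eye(3)-np.outer(d,d))@o for o,d in rays);x=np.linalg.solve(A,b)
    return x,[float(np.linalg.norm(np.cross(x-o,d))) for o,d in rays]
def atz(n,p,z):
    o,d=ray(n,p);return o+d*(z-o[2])/d[2]
def wray(p,s=None):
    s=s or r.sense();c=r.get_calibration("wrist");f=240/np.radians(c["vertical_fov"]/2) if False else 240/np.tan(np.radians(c["vertical_fov"])/2)
    u=np.array([p[0]-c["cx"],p[1]-c["cy"]]);q=np.linalg.norm(u);th=q/f
    d=np.array([*(np.sin(th)*u/max(q,1e-9)),np.cos(th)]);H=np.array(c["hand_eye"])
    T=Ro.from_euler("xyz",s["tcp_rot"]).as_matrix()
    return T@H[:3,3]+s["eef_pos"],T@H[:3,:3]@d
def watz(p,z,s=None):
    o,d=wray(p,s);return o+d*(z-o[2])/d[2]
E
python3 - <<'E'
from h import *
S=lambda x,y:(300+x/2.6,235+y/2.6)
D=lambda x,y:(265+(x-468)/2.6,160+y/2.6)
for n,a,b,z in[("bezel",(151,95),(640,133),76),("gtop",(319,78),(601,28),112),("gbot",(314,132),(604,68),75),("cornBL",(88,28),(752,190),70),("cornFR",(416,92),(503,52),70)]:
    x,e=tri([ray("scene",S(*a)),ray("side",D(*b))]);print(n,x.round(1),np.round(e,1),atz("scene",S(*a),z).round(1),atz("side",D(*b),z).round(1))
s=r.sense();T=Ro.from_euler("xyz",s["tcp_rot"]).as_matrix();print(T.round(3))
for n,p in[("corners side",(752,190)),("",(568,205)),("",(503,52)),("",(660,30))]:print(atz("side",D(*p),70).round(1))
for p in[(88,28),(416,92),(392,240),(28,155)]:print(atz("scene",S(*p),70).round(1))
E
```

```text
bezel [453.5 -28.   77.1] [0.5 0.5] [454.  -27.3  76. ] [453.8 -30.5  76. ]
gtop [ 486.3 -133.3  115.4] [1.6 1.6] [ 493.3 -131.9  112. ] [ 485.4 -137.3  112. ]
gbot [ 483.5 -137.9   74.4] [0.3 0.3] [ 483.2 -138.1   75. ] [ 483.3 -136.2   75. ]
cornBL [405.2  35.  103.8] [42.9 42.9] [506.   58.6  70. ] [372.7  38.8  70. ]
cornFR [ 573.1 -178.5   68.9] [1.1 1.1] [ 573.4 -179.    70. ] [ 572.1 -174.5   70. ]
[[ 0.928 -0.     0.372]
 [-0.372 -0.001  0.928]
 [ 0.    -1.    -0.001]]
[372.7  38.8  70. ]
[506.3  57.7  70. ]
[ 572.1 -174.5   70. ]
[ 434.2 -215.4   70. ]
[506.   58.6  70. ]
[ 573.4 -179.    70. ]
[ 420.5 -216.9   70. ]
[357.9  11.1  70. ]
```

Two views agree: bezel at about (453.5,-28,77), grip about (485,-137), yaw about 0.28. Next I raise the tool, travel over the locker and turn toward the bar.

apply_moves(plan="0 -5 0 0 0 0 0.3;0 -5 0 0 0 0 0.3;3.3 0 -3.7 0 0 0 0.3;3.3 0 -3.7 0 0 0 0.3;3.3 0 -3.7 0 0 0 0.3;3.3 0 -3.7 0 0 0 0.3;3.3 0 -3.7 0 0 0 0.3;3.3 0 -3.7 0 0 0 0.3;3.3 0 -3.7 0 0 0 0.3;3.3 0 -3.7 0 0 0 0.3;3.3 0 -3.7 0 0 0 0.3;3.3 0 -3.7 0 0 0 0.3;3.3 0 -3.7 0 0 0 0.3;3.3 0 -3.7 0 0 0 0.3;3.3 0 -3.7 0 0 0 0.3;0 0 0 0 -8.5 0 0.3;0 0 0 0 -8.5 0 0.3;0 0 0 0 -8.5 0 0.3;0 0 0 0 -8.5 0 0.3;0 0 0 0 -8.5 0 0.3", squeeze=40)

```text
clock: 2.15
eef_pos: [452.4, -38.8, 333.2]
tcp_rot: [-1.575, -0.0, 0.378]
contact_force: [1.6, 0.1, 0.5]
opening: 0.701
```

Run:
```python
from h import *
s=r.sense();print({k:np.round(v,3).tolist() for k,v in s.items()})
cv2.imwrite("pics/w1.png",r.grab_frame("wrist"))
```

```text
{'clock': 2.15, 'qpos': [-0.086, -0.014, 1.851, -0.003, 1.303, -2.034], 'qvel': [-0.005, -0.0, 0.004, -0.001, -0.0, -1.498], 'joint_efforts': [-0.121, -35.759, -36.927, -0.035, -0.015, 2.48], 'eef_pos': [452.397, -38.776, 333.176], 'tcp_rot': [-1.575, -0.0, 0.378], 'contact_force': [1.575, 0.142, 0.488], 'wrist_torque': [0.005, 0.01, 0.018], 'opening': 0.701}
```

View pics/w1.png

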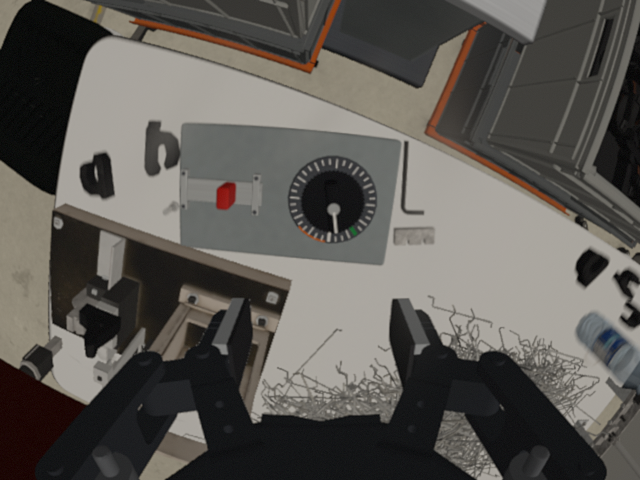

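Wrist view: bezel centred near (332,199), pointer towards (336,238), red grip near (226,196), and green mark at (352,231). The lid corners are at (182,124), (399,140), (384,264) and (181,249). Enlarging for accuracy.

Run:
```python
from h import *
a=cv2.imread("pics/w1.png")[140:260,190:390];cv2.imwrite("pics/c2.png",cv2.resize(a,None,fx=4,fy=4,interpolation=2))
s=r.sense()
# pose at picture moment
s=dict(s);s["eef_pos"]=np.array([452.397,-38.776,333.176]);s["tcp_rot"]=np.array([-1.575,0,.378])
for p,z in[((332,199),76),((226,196),100),((182,124),70),((399,140),70),((384,264),70),((181,249),70)]:print(p,watz(p,z,s).round(1))
```

```text
(332, 199) [455.4 -25.   76. ]
(226, 196) [ 488.2 -132.8  100. ]
(182, 124) [ 436.1 -214.2   70. ]
(399, 140) [366.9  18.7  70. ]
(384, 264) [506.3  63.1  70. ]
(181, 249) [ 580.6 -172.6   70. ]
```

View pics/c2.png

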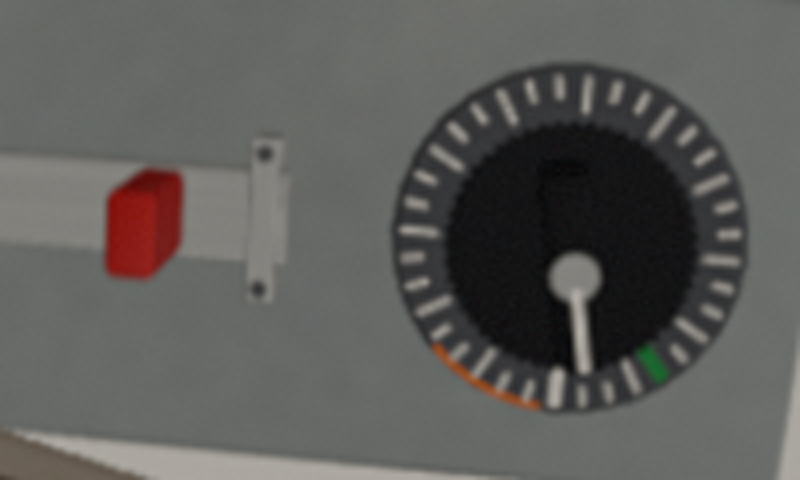

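Run:
```python
from h import *
s=r.sense();print(s["eef_pos"],s["tcp_rot"])
q={"eef_pos":np.array([452.397,-38.776,333.176]),"tcp_rot":np.array([-1.575,0,.378])}
W=lambda x,y,z:watz((190+x/4,140+y/4),z,q)
c=W(570,237.5,76);an=lambda v:np.degrees(np.arctan2(v[1],v[0])).round(2)
print("bez",c.round(1),"zero",an(W(556,388,76)-c),"green",an(W(652,365,76)-c))
h=W(575,277,113);print("hub",h.round(1),"ptr",an(W(585,372,113)-h))
print("hub h",W(575,277,100))
print("grip top corners", [W(*p,112).round(1).tolist() for p in[(108,203),(152,205),(148,277),(108,272)]])
g=tri([ray("scene",(422.7,265)),ray("side",(316.2,170.8)),wray((190+130/4,140+240/4),q)]);print(g)
b=tri([ray("scene",(358.1,271.5)),ray("side",(331.2,211.2)),wray((332.5,199.4),q)]);print(b)
v=[watz(p,70,q)[:2] for p in[(182,124),(399,140),(384,264),(181,249)]];print(an(v[1]-v[0])-90,an(v[2]-v[3])-90,an(v[3]-v[0]),an(v[2]-v[1]),np.mean(v,0))
```

```text
[452.36079439 -38.71785244 333.14382225] [-1.57453596e+00 -2.77024209e-05  3.87010658e-01]
bez [455.6 -24.3  76. ] zero 17.03 green 54.33
hub [457.2 -23.4 113. ] ptr 28.13
hub h [460.1277183  -21.76114354 100.        ]
grip top corners [[482.8, -141.4, 112.0], [479.2, -130.3, 112.0], [497.6, -125.4, 112.0], [500.2, -135.9, 112.0]]
(array([ 487.30638407, -132.6890913 ,  115.42329367]), [1.2608617199369392, 2.394011336140023, 1.5761781562375583])
(array([454.29734088, -26.20431203,  77.43796267]), [1.7394825156948563, 1.0991916887057753, 1.977053492328777])
16.549999999999997 17.5 16.06 17.67 [472.47904682 -76.26029551]
```

Locker yaw is about 16.7° and the dial starts at about +11.3°, with the axis near (456,-25). I go down for a closer look.

apply_moves(plan="0.85 0 1.1 0 -6 0 0.4;0 4.5 0 0 0 0 0.4;0 4.5 0 0 0 0 0.4;0 4.5 0 0 0 0 0.4;0 0 0 0 0 0 0.4;0 0 0 0 0 0 0.4")

```text
clock: 2.8
eef_pos: [458.1, -25.3, 196.9]
tcp_rot: [-1.577, -0.004, 0.48]
contact_force: [0.1, 0.4, 0.7]
opening: 0.601
```

Run:
```python
from h import *
s=r.sense();im=r.grab_frame("wrist");cv2.imwrite("pics/w2.png",im)
np.save("w2.npy",[s["eef_pos"],s["tcp_rot"]])
print(s["clock"],s["eef_pos"],s["tcp_rot"],s["qpos"],s["contact_force"])
cv2.imwrite("pics/c3.png",cv2.resize(im[120:400,180:480],None,fx=2,fy=2,interpolation=2))
```

```text
2.8 [458.13607085 -25.30751479 196.90236762] [-1.57697188 -0.0038755   0.48009158] [-0.05596617  0.12968678  2.01565481 -0.00398362  0.98976867 -2.10466635] [0.06811808 0.37345689 0.70806171]
```

View pics/c3.png

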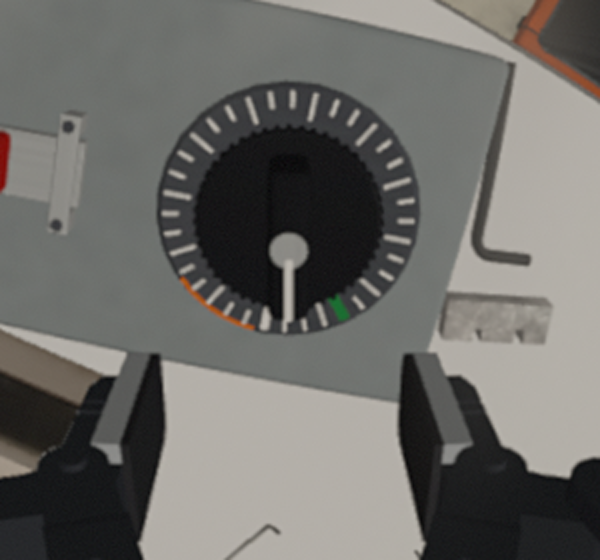

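Closer view: bezel centre (288,207) in the crop, hub (288,250), pointer tip (290,320), zero mark (265,318), green (340,309). The bar lies between the fingers.

Run:
```python
from h import *
e,t=np.load("w2.npy");q={"eef_pos":e,"tcp_rot":t}
W=lambda x,y,z:watz((180+x/2,120+y/2),z,q)
c=W(288.5,207.5,76);an=lambda v:np.degrees(np.arctan2(v[1],v[0])).round(2)
h=W(288.5,250,113)
print(c,an(W(265,318,76)-c),an(W(340,309,76)-c),h,an(W(290,320,113)-h))
q1={"eef_pos":np.array([452.397,-38.776,333.176]),"tcp_rot":np.array([-1.575,0,.382])}
print(tri([wray((332.5,199.4),q1),wray((180+288.5/2,120+207.5/2),q)]),tri([wray((333.75,209.25),q1),wray((180+288.5/2,245),q)]))
T=Ro.from_euler("xyz",t).as_matrix();print(T.T@(np.r_[(c+h)[:2]/2,0]-e))
```

```text
[454.23272966 -24.97546955  76.        ] 16.21 53.72 [457.2123916  -23.54805695 113.        ] 28.92
(array([459.56768181, -22.10416784,  55.68926903]), [0.009194416717306567, 0.009194416717261459]) (array([457.32501704, -23.40712151, 112.55049653]), [0.07086984402350724, 0.07086984402352076])
[ -2.4207578  196.87809826   3.25812154]
```

apply_moves(plan="-0.12 0 0.2 0 -1 0 0.5;0 3.5 0 0 0 0 0.5;0 3.5 0 0 0 0 0.5;0 2.5 0 0 0 0 0.5;0 0 0 0 0 0 0.5;0 0 0 0 0 0 0.5")

```text
clock: 3.45
eef_pos: [467.0, -24.8, 112.2]
tcp_rot: [-1.589, -0.022, 0.499]
contact_force: [-0.1, -0.6, 0.2]
opening: 0.499
```

```bash
cat > go.py <<'E'
import sys
from h import *
# correction from current pose to (x,y,z,yaw): tool shift cm, rotvec deg
def corr(x,y,z,yaw):
    s=r.sense();T=Ro.from_euler("xyz",s["tcp_rot"]);G=Ro.from_euler("xyz",[-np.pi/2,0,yaw])
    f=Ro.from_matrix(T.as_matrix())
    print("t",s["clock"],"pos",s["eef_pos"].round(1),"rot",s["tcp_rot"].round(4),"q",s["qpos"].round(2),"v",abs(s["qvel"]).max().round(3))
    print("F",s["contact_force"].round(1),"M",s["wrist_torque"].round(3),"open",s["opening"].round(3),"eff6",s["joint_efforts"].round(3)[-1])
    print("shift cm",(T.inv().apply(np.array([x,y,z])-s["eef_pos"])/10).round(2),"turn deg",np.degrees((T.inv()*G).as_rotvec()).round(2))
corr(*map(float,sys.argv[1:]))
E
python3 go.py 456.5 -24 90 0.5
```

```text
t 3.45 pos [467.  -24.8 112.2] rot [-1.5885 -0.0225  0.4994] q [-0.05  0.26  2.09 -0.    0.77 -2.12] v 0.005Traceback (most recent call last):
  File "go.py", line 10, in <module>
    corr(*map(float,sys.argv[1:]))
    ~~~~^^^^^^^^^^^^^^^^^^^^^^^^^^
  File "go.py", line 8, in corr
    print("F",s["contact_force"].round(1),"M",s["wrist_torque"].round(3),"open",s["opening"].round(3),"eff6",s["joint_efforts"].round(3)[-1])
                                                                                ^^^^^^^^^^^^^^^^^^
AttributeError: 'float' object has no attribute 'round'
```

```bash
sed -i 's/s\["opening"\].round(3)/round(float(s["opening"]),3)/' go.py; python3 go.py 456.5 -24 90 0.5
```

```text
t 3.45 pos [467.  -24.8 112.2] rot [-1.5885 -0.0225  0.4994] q [-0.05  0.26  2.09 -0.    0.77 -2.12] v 0.005
F [-0.1 -0.6  0.2] M [0.037 0.011 0.004] open 0.499 eff6 0.0
shift cm [-0.93  2.19  0.61] turn deg [ 1.02 -0.05  1.29]
```

apply_moves(plan="-0.9 0 0.6 1 0 1.3 0.5;0 0 0 0 0 0 0.5;0 0.8 0 0 0 0 0.5;0 0.7 0 0 0 0 0.5;0 0.5 0 0 0 0 0.5;0 0 0 0 0 0 0.5")

```text
clock: 4.05
eef_pos: [458.9, -23.9, 95.8]
tcp_rot: [-1.574, -0.006, 0.499]
contact_force: [-0.6, 1.0, -0.6]
opening: 0.5
```

```bash
python3 go.py 456.5 -24 90 0.5
```

```text
t 4.05 pos [458.9 -23.9  95.8] rot [-1.5743 -0.0055  0.4993] q [-0.06  0.29  2.1  -0.    0.75 -2.13] v 0.003
F [-0.6  1.  -0.6] M [-0.049 -0.021  0.006] open 0.5 eff6 -0.0
shift cm [-0.22  0.58  0.11] turn deg [ 0.2  -0.04  0.32]
```

apply_moves(plan="-0.2 0.55 0.1 0 0 0.3 0.5;0 0 0 0 0 0 0.6;0 0 0 0 0 0 1;0 0 0 0 0 0 1;0 0 0 0 0 0 1;0 0 0 0 0 0 1;0 0 0 0 0 0 1", squeeze=40)

```text
clock: 4.75
eef_pos: [456.4, -24.3, 89.4]
tcp_rot: [-1.574, 0.001, 0.499]
contact_force: [0.0, -1.0, -2.0]
opening: 0.153
```

```bash
python3 go.py 456.5 -24 90 0.5
```

```text
t 4.75 pos [456.4 -24.3  89.4] rot [-1.5741e+00  1.2000e-03  4.9930e-01] q [-0.05  0.3   2.1  -0.01  0.74 -2.12] v 0.002
F [ 0. -1. -2.] M [-0.087 -0.029 -0.026] open 0.153 eff6 -0.003
shift cm [ 0.03 -0.06  0.02] turn deg [ 0.19 -0.04 -0.07]
```

apply_moves(plan="0 0 0 0 -4 0 1;0 0 0 0 -4 0 1;0 0 0 0 -4 0 1;0 0 0 0 -4 0 1;0 0 0 0 -4 0 1;0 0 0 0 -4 0 1;0 0 0 0 0 0 1;0 0 0 0 0 0 1")

```text
clock: 5.55
eef_pos: [456.5, -24.4, 89.4]
tcp_rot: [-1.574, 0.002, 0.932]
contact_force: [1.8, -1.1, -2.9]
opening: 0.154
```

```bash
python3 go.py 456.5 -24 89.5 0.985
python3 - <<'E'
from h import *
s=r.sense();im=r.grab_frame("wrist");np.save("w3.npy",[s["eef_pos"],s["tcp_rot"]]);cv2.imwrite("pics/w3.png",cv2.resize(im[200:440,180:460],None,fx=2.5,fy=2.5,interpolation=2))
E
```

```text
t 5.55 pos [456.5 -24.4  89.4] rot [-1.5739  0.002   0.9315] q [-0.05  0.3   2.1  -0.01  0.74 -2.55] v 0.009
F [ 1.8 -1.1 -2.9] M [-0.016 -0.023  0.045] open 0.154 eff6 -0.128
shift cm [ 0.03 -0.01  0.03] turn deg [ 0.17 -3.06 -0.12]
```

View pics/w3.png

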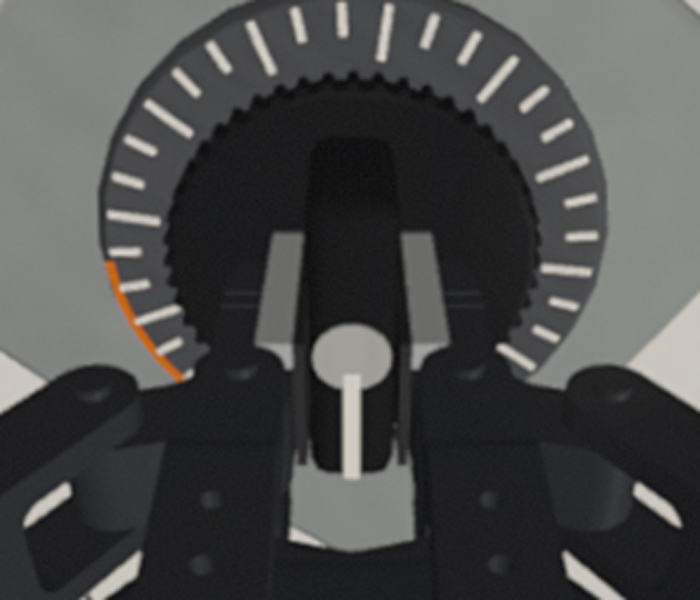

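The bar is pinched squarely in line with the tool. Counting from the orange arc's end (-46°), the tick at (343,20) is -140°, almost opposite the pointer, so the dial reads about 37-38°. Checking numerically.

Run:
```python
from h import *
e,t=np.load("w3.npy");q={"eef_pos":e,"tcp_rot":t}
W=lambda x,y:watz((180+x/2.5,200+y/2.5),76,q)[:2]
P={-60:(132,217),-80:(140,146),-90:(167,118),-120:(262,45),-130:(299,25),-140:(343,20),-150:(385,32),-180:(497,80),-210:(563,168),-240:(567,270)}
from scipy.optimize import least_squares
a=np.radians(list(P));X=np.array([W(*p) for p in P.values()])
d=X-e[:2];print({k:round(float(np.degrees(np.arctan2(v[1],v[0])-np.radians(k))%360),1) for k,v in zip(P,d)})
f=lambda p:np.degrees((np.arctan2(X[:,1]-p[1],X[:,0]-p[0])-a-p[2]+np.pi)%(2*np.pi)-np.pi)
o=least_squares(f,[e[0],e[1],.29]);print(o.x,o.fun.round(1),"dial deg",np.degrees(t[2]-o.x[2]))
```

```text
{-60: 17.5, -80: 17.6, -90: 17.4, -120: 16.0, -130: 16.0, -140: 15.7, -150: 15.5, -180: 14.5, -210: 14.0, -240: 13.8}
[ 4.57279141e+02 -2.32607502e+01  2.75034858e-01] [-0.2  0.2  0.2 -0.4 -0.  -0.   0.1  0.   0.1 -0.1] dial deg 37.613550637674805
```

Dial is at about 37.2°. I nudge it 2.5° more and pause.

apply_moves(plan="0 0 0 0 -2.5 0 1;0 0 0 0 0 0 1;0 0 0 0 0 0 1;0 0 0 0 0 0 1;0 0 0 0 0 0 1")

```text
clock: 6.1
eef_pos: [456.5, -24.4, 89.4]
tcp_rot: [-1.574, 0.002, 0.969]
contact_force: [0.3, -1.3, -2.2]
opening: 0.157
```

```bash
python3 go.py 456.8 -23.7 89.5 0.985
```

```text
t 6.1 pos [456.5 -24.4  89.4] rot [-1.5738  0.0022  0.9692] q [-0.05  0.3   2.1  -0.01  0.74 -2.59] v 0.009
F [ 0.3 -1.3 -2.2] M [-0.068 -0.006  0.115] open 0.157 eff6 0.04
shift cm [ 0.08 -0.01  0.02] turn deg [ 0.17 -0.9  -0.13]
```

apply_moves(plan="0 0 0 0 5 0 1;0 0 0 0 5 0 1;0 0 0 0 5 0 1;0 0 0 0 5 0 1;0 0 0 0 5 0 1;0 0 0 0 5 0 1;0 0 0 0 5 0 1;0 0 0 0 0 0 1;0 0 0 0 0 0 1")

```text
clock: 7.0
eef_pos: [456.3, -24.2, 89.4]
tcp_rot: [-1.574, 0.0, 0.331]
contact_force: [-0.7, -0.7, -1.7]
opening: 0.164
```

```bash
python3 go.py 456.8 -23.7 89.5 0.27; python3 -c "
from h import *
for i in range(4):
    s=r.sense();print(s['clock'],s['wrist_torque'].round(3),s['contact_force'].round(1),s['joint_efforts'][-1].round(3));r.grab_frame('side')"
```

```text
t 7.0 pos [456.3 -24.2  89.4] rot [-1.5742e+00  2.0000e-04  3.3140e-01] q [-0.05  0.3   2.1  -0.    0.74 -1.95] v 0.014
F [-0.7 -0.7 -1.7] M [-0.11  -0.043 -0.001] open 0.164 eff6 0.175
shift cm [ 0.06 -0.01  0.03] turn deg [ 0.19  3.52 -0.01]
7.0 [-0.11  -0.043 -0.001] [-0.7 -0.7 -1.7] 0.175
7.05 [-0.068 -0.047 -0.05 ] [ 1.5 -1.3 -2.2] 0.027
7.1 [-0.1   -0.068 -0.013] [ 0.4 -1.5 -2.5] 0.021
7.15 [-0.1    0.009 -0.016] [ 1.  -2.  -1.9] 0.002
```

apply_moves(plan="0 0 0 0 3 0 1;0 0 0 0 3 0 1;0 0 0 0 0 0 1")

```text
clock: 7.5
eef_pos: [456.3, -24.2, 89.4]
tcp_rot: [-1.574, -0.0, 0.225]
contact_force: [0.6, -0.7, -2.0]
opening: 0.16
```

```bash
cat > t.py <<'E'
from h import *
m=[]
for i in range(3):
    s=r.sense();m.append([*s['contact_force'],*s['wrist_torque'],s['joint_efforts'][-1]]);r.grab_frame('side')
print(s['clock'],"yaw",round(float(s['tcp_rot'][2]),4),"dial~",np.degrees(s['tcp_rot'][2]-.283).round(1),np.mean(m,0).round(3),"open",round(float(s['opening']),3),s['eef_pos'].round(1))
E
python3 t.py
```

```text
7.6 yaw 0.2273 dial~ -3.2 [ 0.345 -0.988 -1.869 -0.06  -0.023 -0.033  0.341] open 0.156 [456.3 -24.2  89.4]
```

apply_moves(plan="0 0 0 0 3 0 1;0 0 0 0 3 0 1;0 0 0 0 0 0 1")

```text
clock: 7.95
eef_pos: [456.3, -24.1, 89.4]
tcp_rot: [-1.574, -0.0, 0.123]
contact_force: [0.7, -1.6, -1.7]
opening: 0.152
```

```bash
python3 t.py
```

```text
8.05 yaw 0.1251 dial~ -9.0 [ 0.381 -1.37  -1.507 -0.011 -0.048 -0.012  0.34 ] open 0.158 [456.3 -24.1  89.4]
```

```bash
sed -i "s/m.append/print('Mz',s['wrist_torque'].round(3)[2],'yaw',s['tcp_rot'][2].round(4));m.append/; s/range(3)/range(4)/" t.py
```

apply_moves(plan="0 0 0 0 2 0 1;0 0 0 0 2 0 1")

```text
clock: 8.3
eef_pos: [456.3, -24.1, 89.4]
tcp_rot: [-1.574, -0.001, 0.057]
contact_force: [1.0, 0.2, -2.1]
opening: 0.155
```

```bash
python3 t.py
```

```text
Mz 0.057 yaw 0.0568
Mz -0.053 yaw 0.0546
Mz -0.068 yaw 0.0572
Mz -0.037 yaw 0.058
8.45 yaw 0.058 dial~ -12.9 [ 0.787 -0.616 -2.14  -0.012 -0.02  -0.025 -0.082] open 0.155 [456.3 -24.1  89.4]
```

apply_moves(plan="0 0 0 0 2 0 1;0 0 0 0 2 0 1")

```text
clock: 8.7
eef_pos: [456.3, -24.1, 89.4]
tcp_rot: [-1.574, -0.001, -0.01]
contact_force: [0.7, -1.0, -2.2]
opening: 0.153
```

```bash
python3 t.py
```

```text
Mz 0.065 yaw -0.0101
Mz -0.091 yaw -0.0122
Mz 0.01 yaw -0.0097
Mz -0.044 yaw -0.0088
8.85 yaw -0.0088 dial~ -16.7 [ 0.415 -0.542 -2.042  0.016 -0.068 -0.015 -0.082] open 0.151 [456.3 -24.1  89.4]
```

apply_moves(plan="0 0 0 0 2 0 1;0 0 0 0 2 0 1")

```text
clock: 9.1
eef_pos: [456.3, -24.0, 89.4]
tcp_rot: [-1.574, -0.001, -0.077]
contact_force: [0.2, -0.8, -1.7]
opening: 0.148
```

```bash
python3 t.py
```

```text
Mz 0.051 yaw -0.077
Mz -0.044 yaw -0.0791
Mz -0.026 yaw -0.0766
Mz -0.034 yaw -0.0757
9.25 yaw -0.0757 dial~ -20.6 [ 0.353 -0.711 -1.479  0.044 -0.034 -0.013 -0.082] open 0.158 [456.3 -24.   89.4]
```

apply_moves(plan="0 0 0 0 2 0 1;0 0 0 0 2 0 1")

```text
clock: 9.5
eef_pos: [456.3, -24.0, 89.4]
tcp_rot: [-1.574, -0.001, -0.144]
contact_force: [0.2, -1.3, -1.7]
opening: 0.154
```

```bash
python3 t.py
```

```text
Mz 0.016 yaw -0.1439
Mz -0.027 yaw -0.146
Mz -0.005 yaw -0.1435
Mz -0.04 yaw -0.1426
9.65 yaw -0.1426 dial~ -24.4 [ 0.203 -0.619 -2.164  0.074 -0.044 -0.014 -0.082] open 0.155 [456.4 -24.   89.4]
```

apply_moves(plan="0 0 0 0 2 0 1;0 0 0 0 2 0 1")

```text
clock: 9.9
eef_pos: [456.3, -24.0, 89.4]
tcp_rot: [-1.574, -0.001, -0.21]
contact_force: [1.6, -0.4, -1.3]
opening: 0.151
```

```bash
python3 t.py
```

```text
Mz 0.151 yaw -0.2104
Mz 0.054 yaw -0.2126
Mz 0.057 yaw -0.2101
Mz 0.014 yaw -0.2094
10.05 yaw -0.2094 dial~ -28.2 [ 0.709 -0.227 -1.423  0.062 -0.029  0.069  0.01 ] open 0.157 [456.3 -24.   89.4]
```

apply_moves(plan="0 0 0 0 2 0 1;0 0 0 0 2 0 1")

```text
clock: 10.3
eef_pos: [456.3, -24.0, 89.4]
tcp_rot: [-1.573, -0.002, -0.277]
contact_force: [0.9, -0.1, -2.1]
opening: 0.157
```

```bash
python3 t.py;python3 -c "
from h import *
im=r.grab_frame('wrist');cv2.imwrite('pics/w4.png',cv2.resize(im[200:440,180:460],None,fx=2.5,fy=2.5,interpolation=2))"
```

```text
Mz 0.235 yaw -0.2772
Mz 0.093 yaw -0.2793
Mz 0.018 yaw -0.2769
Mz -0.014 yaw -0.2761
10.45 yaw -0.2761 dial~ -32.0 [ 0.407 -0.408 -2.2    0.098 -0.051  0.083  0.016] open 0.155 [456.3 -24.   89.4]
```

View pics/w4.png

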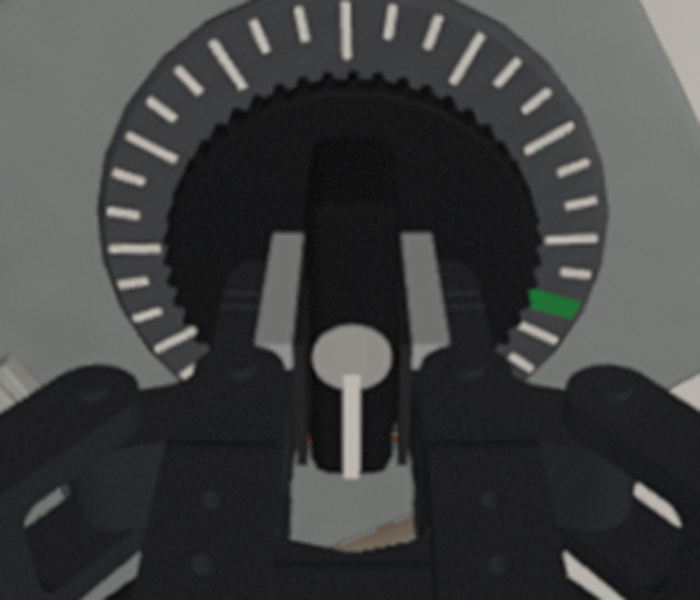

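The dial is following: the +150° tick is directly opposite the pointer, giving about -31.6°, which agrees with the yaw. Torque shows the draw since about -27°. Continuing in small steps.

apply_moves(plan="0 0 0 0 1.5 0 1")

```text
clock: 10.65
eef_pos: [456.3, -24.0, 89.4]
tcp_rot: [-1.573, -0.002, -0.302]
contact_force: [0.8, -0.6, -2.6]
opening: 0.156
```

```bash
python3 t.py
```

```text
Mz 0.204 yaw -0.3022
Mz 0.082 yaw -0.3048
Mz 0.054 yaw -0.3033
Mz 0.029 yaw -0.3025
10.8 yaw -0.3025 dial~ -33.5 [ 0.385 -0.519 -2.068  0.093 -0.062  0.092 -0.105] open 0.158 [456.4 -23.9  89.4]
```

apply_moves(plan="0 0 0 0 1.5 0 1")

```text
clock: 10.95
eef_pos: [456.3, -23.9, 89.4]
tcp_rot: [-1.573, -0.002, -0.329]
contact_force: [1.2, 0.3, -1.9]
opening: 0.153
```

```bash
python3 t.py
```

```text
Mz 0.395 yaw -0.3289
Mz 0.332 yaw -0.3313
Mz 0.247 yaw -0.3294
Mz 0.28 yaw -0.3286
11.1 yaw -0.3286 dial~ -35.0 [ 0.89   0.331 -1.934  0.199  0.026  0.314  0.111] open 0.154 [456.3 -23.9  89.4]
```

The firm stop is felt: 0.40 N m, holding at about 0.28, at about -35° after about 7° of draw. I release and lift.

apply_moves(plan="0 0 0 0 0 0 0.5;0 0 0 0 0 0 0.5;0 0 0 0 0 0 0.5;0 -3 0 0 0 0 0.5;0 -4 0 0 0 0 0.5;0 0 0 0 0 0 0.5;0 0 0 0 -8 0 0.5;0 0 0 0 -8 0 0.5;0 0 0 0 -8 0 0.5;0 0 0 0 -8 0 0.5;0 0 0 0 -3 0 0.5;0 0 0 0 0 0 0.5")

```text
clock: 12.35
eef_pos: [455.6, -23.8, 160.6]
tcp_rot: [-1.574, 0.0, 0.305]
contact_force: [-0.2, 0.2, -0.3]
opening: 0.497
```

```bash
python3 go.py 489 -133.5 150 0.285
```

```text
t 12.35 pos [455.6 -23.8 160.6] rot [-1.5736e+00  2.0000e-04  3.0550e-01] q [-0.05  0.18  2.05 -0.    0.91 -1.93] v 0.014
F [-0.2  0.2 -0.3] M [ 0.003  0.012 -0.004] open 0.497 eff6 -0.82
shift cm [ -0.11   1.09 -11.46] turn deg [ 0.16  1.17 -0.01]
```

apply_moves(plan="0 0 -4 0 1.2 0 0.5;0 0 -4 0 0 0 0.5;0 0 -3.4 0 0 0 0.5;0 0 0 0 0 0 0.5;0 0 0 0 0 0 0.5")

```text
clock: 12.85
eef_pos: [488.8, -136.1, 159.1]
tcp_rot: [-1.573, 0.001, 0.276]
contact_force: [-0.4, 0.4, -0.4]
opening: 0.497
```

```bash
python3 go.py 489 -133.5 91 0.285; python3 -c "
from h import *
s=r.sense();im=r.grab_frame('wrist');np.save('w5.npy',[s['eef_pos'],s['tcp_rot']]);cv2.imwrite('pics/w5.png',cv2.resize(im[150:440,160:500],None,fx=2,fy=2,interpolation=2))"
```

```text
t 12.85 pos [ 488.8 -136.1  159.1] rot [-1.5728e+00  8.0000e-04  2.7620e-01] q [-0.27  0.26  1.95 -0.    0.93 -2.12] v 0.025
F [-0.4  0.4 -0.4] M [-0.018  0.011 -0.003] open 0.497 eff6 -0.114
shift cm [0.1  6.81 0.26] turn deg [ 0.11 -0.5  -0.05]
```

View pics/w5.png

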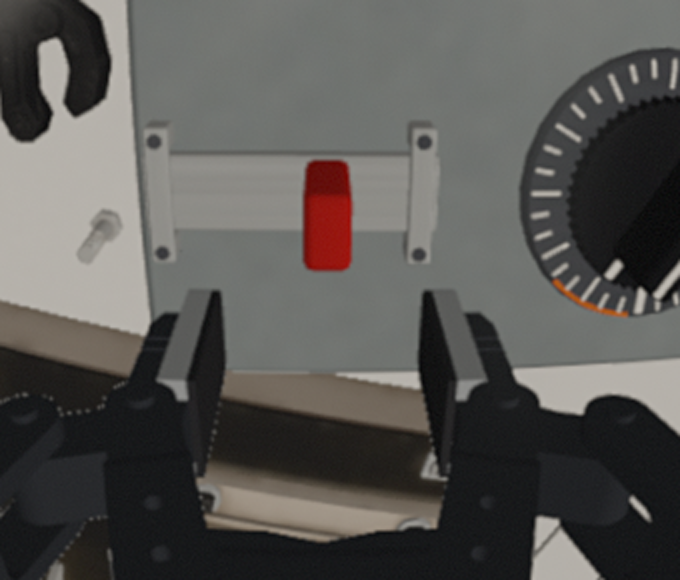

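The red grip's top face is centred near (327,232) in the crop, squarely between the fingers. The dial bar still points right of zero, at about -35°.

```bash
python3 - <<'E'
from h import *
e,t=np.load("w5.npy");q={"eef_pos":e,"tcp_rot":t}
print(watz((160+327.5/2,150+232/2),112,q))
E
python3 go.py 489 -134 91 0.285
```

```text
[ 487.13038858 -134.5462083   112.        ]
t 12.9 pos [ 488.9 -135.9  159.2] rot [-1.5731e+00  6.0000e-04  2.7710e-01] q [-0.27  0.26  1.95 -0.    0.93 -2.12] v 0.023
F [-1.  -0.2 -0.6] M [-0.001  0.023  0.003] open 0.5 eff6 -0.02
shift cm [0.06 6.82 0.19] turn deg [ 0.13 -0.45 -0.04]
```

apply_moves(plan="0 1.5 0.15 0 0 0 0.5;0 1.5 0 0 0 0 0.5;0 1.5 0 0 0 0 0.5;0 0 0 0 0 0 0.5")

```text
clock: 13.3
eef_pos: [487.5, -130.9, 113.0]
tcp_rot: [-1.573, 0.0, 0.277]
contact_force: [-0.6, -0.4, -0.7]
opening: 0.498
```

```bash
python3 go.py 488 -134.3 91 0.283
```

```text
t 13.3 pos [ 487.5 -130.9  113. ] rot [-1.5725e+00  4.0000e-04  2.7680e-01] q [-0.26  0.32  1.99 -0.    0.83 -2.11] v 0.026
F [-0.6 -0.4 -0.7] M [-0.037  0.027  0.003] open 0.498 eff6 -0.021
shift cm [-0.04  2.2  -0.34] turn deg [ 0.1  -0.35 -0.03]
```

apply_moves(plan="0 1 -0.35 0 -0.3 0 0.5;0 1.1 0 0 0 0 0.5;0 0 0 0 0 0 0.6;0 0 0 0 0 0 1;0 0 0 0 0 0 1;0 0 0 0 0 0 1;0 0 0 0 0 0 1", squeeze=25)

```text
clock: 14.0
eef_pos: [489.1, -134.4, 91.7]
tcp_rot: [-1.574, -0.001, 0.283]
contact_force: [0.7, 0.5, -5.6]
opening: 0.153
```

```bash
python3 go.py 488 -134.3 91 0.283
```

```text
t 14.0 pos [ 489.1 -134.4   91.7] rot [-1.5745e+00 -6.0000e-04  2.8260e-01] q [-0.27  0.36  2.   -0.    0.78 -2.12] v 0.005
F [ 0.7  0.5 -5.6] M [ 0.267 -0.141 -0.164] open 0.153 eff6 -0.22
shift cm [-0.1   0.07  0.04] turn deg [ 0.21 -0.02  0.04]
```

Gripped on 13 mm. I slide along the tool's -z (locker -y).

apply_moves(plan="0 0 -0.4 0 0 0 1;0 0 -0.4 0 0 0 1;0 0 -0.4 0 0 0 1;0 0 -0.4 0 0 0 1;0 0 -0.4 0 0 0 1")

```text
clock: 14.5
eef_pos: [494.4, -153.4, 91.7]
tcp_rot: [-1.572, -0.0, 0.282]
contact_force: [0.2, 2.5, -3.9]
opening: 0.156
```

```bash
python3 go.py 496.0 -158.3 91.5 0.283
```

```text
t 14.5 pos [ 494.4 -153.4   91.7] rot [-1.5716e+00 -1.0000e-04  2.8190e-01] q [-0.3   0.37  1.98 -0.    0.79 -2.16] v 0.072
F [ 0.2  2.5 -3.9] M [ 0.671 -0.138 -0.237] open 0.156 eff6 -0.088
shift cm [ 0.01  0.02 -0.52] turn deg [ 0.05 -0.06  0.  ]
```

It has moved 20 mm with 2.5 N of drag, so the lock is open. Continuing to the end stop.

apply_moves(plan="0 0 -0.3 0 0 0 1;0 0 -0.3 0 0 0 1;0 0 -0.3 0 0 0 1;0 0 0 0 0 0 1")

```text
clock: 14.9
eef_pos: [495.9, -158.5, 91.8]
tcp_rot: [-1.562, 0.001, 0.278]
contact_force: [0.8, -2.3, -5.8]
opening: 0.157
```

```bash
python3 go.py 496.0 -158.3 91.5 0.283
```

```text
t 14.9 pos [ 495.9 -158.5   91.8] rot [-1.5624e+00  8.0000e-04  2.7800e-01] q [-0.32  0.38  1.97  0.01  0.8  -2.17] v 0.007
F [ 0.8 -2.3 -5.8] M [-0.741 -0.293 -0.077] open 0.157 eff6 -0.149
shift cm [0.02 0.03 0.01] turn deg [-0.48 -0.29 -0.04]
```

Travel is 25.0 mm and it is stopped. Releasing and lifting.

apply_moves(plan="0 0 0 0 0 0 0.5;0 0 0 0 0 0 0.5;0 0 0 0 0 0 0.5;0 -3 0 0 0 0 0.5;0 -4 0 0 0 0 0.5;0 -4 0 0 0 0 0.5;0 -3 3 0 0 0 0.5;0 0 3 0 0 0 0.5;0 0 0 0 0 0 0.5;0 0 0 0 0 0 0.5")

```text
clock: 15.9
eef_pos: [481.3, -104.8, 240.1]
tcp_rot: [-1.57, -0.003, 0.279]
contact_force: [-0.9, -0.6, 0.5]
opening: 0.497
```

```bash
python3 go.py 490 -100 230 0.283; python3 -c "
from h import *
s=r.sense();im=r.grab_frame('wrist');np.save('w6.npy',[s['eef_pos'],s['tcp_rot']]);cv2.imwrite('pics/w6.png',cv2.resize(im[90:360,120:460],None,fx=2.3,fy=2.2,interpolation=2))"
```

```text
t 15.9 pos [ 481.3 -104.8  240.1] rot [-1.5703 -0.003   0.2789] q [-0.22  0.13  1.9   0.    1.1  -2.07] v 0.017
F [-0.9 -0.6  0.5] M [ 0.012  0.066 -0.007] open 0.497 eff6 0.083
shift cm [0.96 1.02 0.22] turn deg [-0.03 -0.24  0.17]
```

View pics/w6.png

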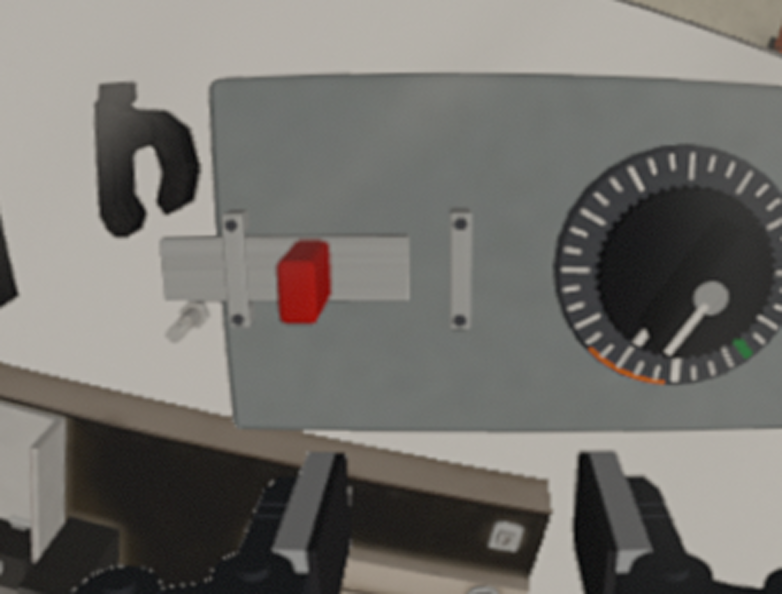

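The bolt is slid over: its bar has left the dial-side bridge, the grip top is centred near (299,301), the pointer is right of zero, and the bystanders in view are undisturbed.

Run:
```python
from h import *
e,t=np.load("w6.npy");q={"eef_pos":e,"tcp_rot":t}
W=lambda x,y,z:watz((120+x/2.3,90+y/2.2),z,q)
g=W(298.5,301,112);print(g)
u=np.array([np.sin(.283),-np.cos(.283)])
for ref in([487.1,-134.5],[490,-133.3]):print("travel",(g[:2]-ref)@u)
h=W(711,296,113);p=W(669,354,113)-h;print("dist hub-grip (115 shut,140 open)",np.linalg.norm(g-h),"dial deg",np.degrees(np.arctan2(p[1],p[0])-.283))
r.sign_off();print(r.sense()["clock"])
```

```text
[ 497.3106065  -156.55465928  112.        ]
travel 24.028555015672598
travel 24.371032528938578
dist hub-grip (115 shut,140 open) 139.06871280472092 dial deg -31.17271538500367
the job is handed in; nothing more can be done
the job is handed in; nothing more can be done
```

The locker is unlocked with the bolt slid open, and the job was handed in at about 16 s of the 64 s allowed; it gave no verdict.

- **Left turn:** I turned the dial to about 39–40° left and held it there about 0.4 s. The bezel ticks read about 37.5° just before the last 2.5° nudge.
- **Right turn:** The stiff draw began at about 27° right. The firm stop came at about 35° right, with a peak torque of 0.40 N m that settled near 0.28, so the 0.6 N m limit was not reached. I let go there.
- **Bolt:** The gripper moved 25.0 mm to the end stop. The last picture gives 24.0–24.4 mm of travel, and 139 mm from dial axis to grip, where 140 is fully open.
- **Dial at the end:** The last picture reads about 31° right, against 35° by the tool's angle at the stop. That is within measuring error or a little spring-back, and well past the required 7°.
- **Surroundings:** The bystanders visible in the last picture (the clip and the small bolt) looked undisturbed. The hex key and gauge block were out of that view, and the arm went nowhere near them. The robot was clear of everything.

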